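Add the brass silencer to the carrier and hold the carrier up level

ROBOT

A 7-joint arm with a two-finger parallel gripper is mounted at the origin on a cart in front of the work surface, level with it; the furniture and walls round the work are solid. World frame = base frame: x ahead of the robot, y to its left, z up, the work surface at z = 0. Lengths are in m, angles in rad, forces in N, time in s.
With the tool pointing down it reaches from about 0.4 to 0.875 m from the base axis. Payload 19.3 kg.
Tool frame: the origin (TCP) lies between the finger pads; the fingertips stand 17 mm ahead of it and the grasp point (between the pads) lies 2 mm behind it (bot.tips_ahead is the z of the fingertips in the tool frame, in m); z points along the fingers, y is the direction in which the jaws open and shut (so a half turn about z gives the same grasp; the last joint's range is limited). The gripper opens to 85 mm and grips with 20 to 120 N. Pads are 22 mm wide; open, the fingers measure 114 mm over their backs; the gripper's body (76 mm by 85 mm) begins 54 mm behind the grasp point. The pads swing forward as they close: fully open they stand 13 mm farther back than shut.
Start: joints at [1.197, 0.521, -0.036, 1.599, 0.021, 1.021, -0.113], TCP at [0.187, -0.596, 0.248] pointing down, gripper open.
Joint ranges: [-2.91, 2.91], [-0.3, 2.13], [-1.5, 1.42], [0.17, 2.43], [-1.26, 4.41], [0.16, 1.93], [-2.52, 2.52]. Speed limits (rad/s): [1.89, 1.89, 2.39, 2.39, 3.01, 3.01, 3.01].

INTERFACE

Orientations are given as [roll, pitch, yaw] about the fixed x, y, z axes, in that order (R = Rz(yaw) Ry(pitch) Rx(roll)).
In Python, from workcell import telemetry, cams, job, bot gives the robot as it stands.
- The arm moves only by the tool arm_command, never from a script. Its argument "deltas" is a list of rows, each a list of 7 numbers: the opening, from -1 (shut) to 1 (fully open), so that 0 is half open, then the shift along the tool's x, y, z normalised to -1 to 1, where 1 is 150 mm, then the turn, a rotation vector about the tool's x, y, z normalised to -1 to 1, where 1 is 45 degrees. In form: [[hand, tx, ty, tz, rx, ry, rz], ...]. A call has 1 to 8 rows; each row is the pose to reach, as a shift and turn from the pose commanded when the call began, along the tool's axes at that moment; what a row does not reach only later rows make up. A row lasts 1/8 s, in which the tool goes at most 62.5 mm and 10.7 degrees, less where a joint would pass 70% of its speed; a pose out of reach is approached as far as the arm can. A call with a number of a shift or a turn outside -1 to 1 is refused whole. A call with a gripper value outside its range is refused whole. The fingers move at their own pace and stop on an object; "newtons" is the grip in N (left out, the last holds). Time passes only in rows, so rows that repeat a pose let the fingers close. It gives the time, the measured TCP pose, the force and the opening at its end, in the units of the state.
- telemetry.observe(): the state, without advancing time (a new reading comes with each control period).
- cams.grab_frame(name): name is "side" or "top"; returns the picture (384x512x3 uint8, blue, green, red); there is no depth.
- cams.get_calibration(name): a dict with "fx", "fy", "cx", "cy" (pixels), "R" (3x3) and "t" (3): a world point X has camera coordinates R X + t. Camera axes: x right, y down, z forward; pixel columns grow to the right and rows downward; lengths in m; the calibration is good to about 2 mm. A picture is of the moment at which its call begins. get_calibration takes no time and is no camera call.
- job.job_done(): hands the job in, once; it reports no verdict.
The state is a dict: "clock": time; "qpos": joint angles; "qd": joint speeds; "joint_efforts": joint torques, N m; "position": TCP position; "tool_rot": TCP orientation; "force": force on the tool from outside, world axes, zero at the start; "moment": the same for the moment, N m; "grip_width": finger opening in m.
Only numpy, scipy, OpenCV 4.12 (cv2) and the standard library are available. Lean on these libraries where they do the work, as an engineer would, in place of code of your own. Each camera call takes 0.05 s, during which the arm holds its last target.

TASK

Pick the brass silencer out of the divided grey bin and lower it (do not drop it in) into the empty half of the blue carrier while the carrier stands on the table; leave the other fittings in the bin, and leave the suction cup alone. Then take the carrier by its black bar handle and lift it straight up, level all the way, until its underside is about 15 cm above the table, with the silencer and the gauge still in their own halves. Finish holding it there by the handle, steady and level: do not put it down or let go.

Things in the scene. Friction and masses are not known exactly. Their poses are not given: they have to be found in the camera images.
- silencer: brass pneumatic silencer, the only brass part in the bin (which compartment varies): 41 mm long (own y), 16 mm wide, 18 mm high, 30 g; a 14 mm round body with a hexagon collar 6 to 12 mm from the origin toward +y. It lies on its side along the bin's length, within 0.4 rad, but may be rolled about its length by 0.5 rad. Origin: centre of its underside; its centre line runs 9 mm from there along own z.
- bin: grey divided bin, fixed to the table, 250 mm long (own x) x 126 mm wide (own y) x 35 mm high over its rim; floor 3 mm, walls 3 mm; three compartments in a row along x, centres at x = -82, 0, +82 mm, each about 79 x 120 mm inside, its part lying within about 20 mm of the compartment's middle. Origin: centre of its underside.
- carrier: blue sheet-metal hand carrier, loose, about 0.4 kg empty, 180 mm (own x) x 110 mm (own y), walls 3 mm thick and 29 mm high over the rim, floor about 3 mm; a wall across the middle makes two halves, each about 85 x 104 mm inside: the half at -x (nearer the robot) is empty, the one at +x holds the gauge. Two uprights at y = +-53 mm carry the bar handle above the middle wall. Origin: centre of its underside; z is up when it stands level.
- carrier_handle (a point): centre of the carrier's black bar handle, 65 mm above its underside and straight above its middle: a bar along the carrier's y, 16 mm wide (x), 14 mm high (top 72 mm above the underside), 100 mm of free length between the uprights. Same axes as the carrier; fingers close on it along the carrier's x.
- carrier_empty_half (a point): centre of the floor of the carrier's empty half, 45 mm from the carrier's middle toward its -x, 3 mm above its underside. Same axes as the carrier.
- vacuum_gauge: black round vacuum gauge with a white face, 74 x 53 x 28 mm, about 0.12 kg, lying loose in the carrier's other (+x) half; it rides along. Origin: centre of its underside.
- straight_union: black straight tube fitting, 44 mm long (own y), 16 mm thick, in another compartment of the bin; leave it there. Origin: centre of its underside.
- tee_fitting: black tee-shaped tube fitting with blue collars, 35 x 54 x 17 mm, in the remaining compartment; leave it there. Origin: centre of its underside.
- bellows_cup: orange-red rubber suction cup, 62 mm across, 48 mm high, standing on the table beyond the work; leave it alone. Origin: centre of its underside.
Things that resemble listed ones, but are neither listed nor needed, are in the scene too. What is shaped like the silencer but red is not meant. Several things look just like the tee_fitting: the one meant starts farthest to the robot's left.

How it is judged:
By the outcome, as a careful person would: the job done as asked, in the order asked, and still so for the second after the job is handed in, while the arm keeps its last pose, push and grip.
It also fails if it takes over 51 s, if anything falls off the work surface, if the arm or the gripper's body presses on something with over 40 N, if the wrist force passes 120 N, or if a joint passes its speed limit or range.

## Working session

There is one attempt and no reset: what is moved stays moved. The work goes in short steps, Python scripts to look and compute and a tool call to move; the robot and the scene stay as the last step left them, time stands still between calls to the robot, and variables do not carry over. Pictures are saved under pics/ and viewed, and the job is handed in when it is done.

Besides the shell and the picture viewer there is one more tool, called after "Call:" by a JSON object that holds its "api" and its "payload". arm_command: Moves the arm, as the interface text tells. Its arguments: {"type":"object","properties":{"deltas":{"type":"array","items":{"type":"array","items":{"type":"number"}}},"newtons":{"type":"number"}},"required":["deltas"]}

```bash
mkdir -p pics; ls
python3 - <<'E'
from workcell import telemetry,cams,job,bot
import cv2
s=telemetry.observe()
for k,v in s.items(): print(k,v)
print(bot.tips_ahead,[a for a in dir(bot) if a[0]!='_'])
for n in("top","side"):
    im=cams.grab_frame(n); cv2.imwrite(f"pics/{n}0.png",im)
    c=cams.get_calibration(n);print(n,c)
E
```

```text
pics
clock 0.0
qpos [ 1.19679311  0.52204074 -0.0363504   1.59997682  0.0212304   1.02108056
 -0.11278823]
qd [-0.00144803  0.00112046  0.00126937  0.0008321  -0.00028428 -0.0012372
 -0.0007429 ]
joint_efforts [-2.62608344e-03 -9.27158260e+01  1.97912559e+00 -3.69948184e+01
  1.78038608e-02  8.03728122e-03  1.08249940e-04]
position [ 0.18685239 -0.5961005   0.24771997]
tool_rot [-3.14047701e+00  9.28153746e-05  3.03840341e-01]
force [-0.79998469 -0.34081763 -0.22527451]
moment [-0.05809607 -0.01603642 -0.08854264]
grip_width 0.08524274431681794
0.017 ['IKError', 'tips_ahead']
top {'fx': 423.6265710891182, 'fy': 423.6265710891182, 'cx': 254.22625780132387, 'cy': 196.86872839699186, 'R': array([[ 0.02068444, -0.999747  ,  0.00883644],
       [-0.99899026, -0.02101974, -0.03970692],
       [ 0.03988261, -0.00800621, -0.9991723 ]]), 't': array([-0.02734615,  0.54560146,  0.94768189])}
side {'fx': 416.69412612192554, 'fy': 416.69412612192554, 'cx': 252.28382073212813, 'cy': 193.93956181169983, 'R': array([[-0.85819546, -0.51323264, -0.00963431],
       [-0.29009782,  0.50039649, -0.81574911],
       [ 0.42349004, -0.69727729, -0.57832566]]), 't': array([0.46527156, 0.21442025, 0.66118466])}
```

View pics/top0.png

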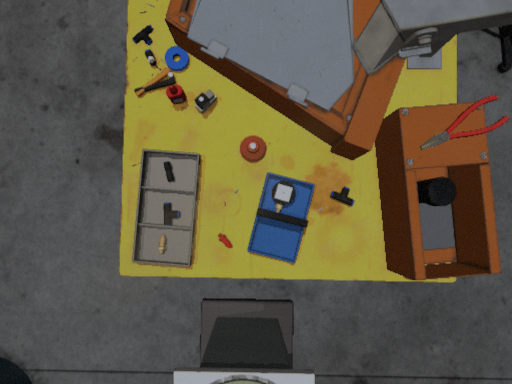

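View pics/side0.png

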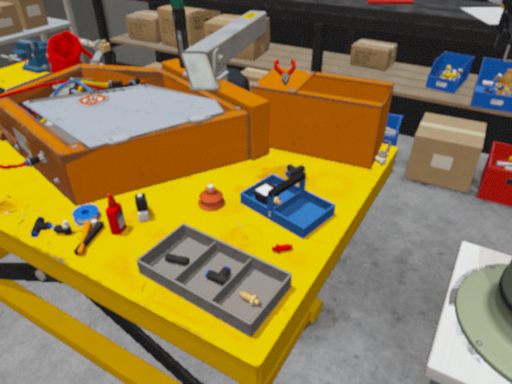

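The top view shows the brass silencer in the near compartment of the bin at about (163,244). The carrier is centred near (281,218), with the gauge in its far half at (284,194). A red toolbox stands to the right, between the arm and the work. Next I measure these.

```bash
cat > h.py <<'E'
import numpy as np, cv2
from workcell import telemetry,cams,job,bot
def ray(n,uv):
    c=cams.get_calibration(n); R=np.array(c['R']);t=np.array(c['t'])
    d=R.T@np.array([(uv[0]-c['cx'])/c['fx'],(uv[1]-c['cy'])/c['fy'],1.]); o=-R.T@t
    return o,d
def onz(n,uv,z):
    o,d=ray(n,uv); return o+d*(z-o[2])/d[2]
def proj(n,X):
    c=cams.get_calibration(n); p=np.array(c['R'])@np.array(X)+np.array(c['t'])
    return np.array([c['fx']*p[0]/p[2]+c['cx'],c['fy']*p[1]/p[2]+c['cy']])
def tri(u1,u2):
    o1,d1=ray('top',u1);o2,d2=ray('side',u2)
    A=np.stack([d1,-d2],1);s=np.linalg.lstsq(A,o2-o1,rcond=None)[0]
    a=o1+s[0]*d1;b=o2+s[1]*d2
    return (a+b)/2,np.linalg.norm(a-b)
def state():
    s=telemetry.observe()
    print('t',round(s['clock'],2),'p',np.round(s['position'],4),'r',np.round(s['tool_rot'],4),'F',np.round(s['force'],1),'M',np.round(s['moment'],2),'w',round(s['grip_width'],4));return s
E
python3 - <<'E'
from h import *
im=cv2.imread('pics/top0.png')
a=cv2.resize(im[140:275,125:205],None,fx=5,fy=5,interpolation=cv2.INTER_CUBIC)[:600]
a=cv2.resize(im[145:270,128:328],None,fx=4,fy=4,interpolation=cv2.INTER_CUBIC);cv2.imwrite('pics/topz.png',a)
im=cv2.imread('pics/side0.png')
cv2.imwrite('pics/sidez.png',cv2.resize(im[155:335,130:340],None,fx=3.3,fy=3.3,interpolation=cv2.INTER_CUBIC))
# toolbox
print(tri((384,138),(0,0))[1]) if 0 else None
for uv in [(380,150),(416,278),(497,272),(402,110),(488,102)]:
    print(uv,onz('top',uv,0).round(3),onz('top',uv,.2).round(3))
E
```

```text
(380, 150) [ 0.661 -0.304  0.   ] [ 0.629 -0.243  0.2  ]
(416, 278) [ 0.369 -0.389  0.   ] [ 0.398 -0.31   0.2  ]
(497, 272) [ 0.386 -0.574  0.   ] [ 0.411 -0.457  0.2  ]
(402, 110) [ 0.755 -0.354  0.   ] [ 0.704 -0.283  0.2  ]
(488, 102) [ 0.778 -0.554  0.   ] [ 0.722 -0.441  0.2  ]
```

View pics/topz.png

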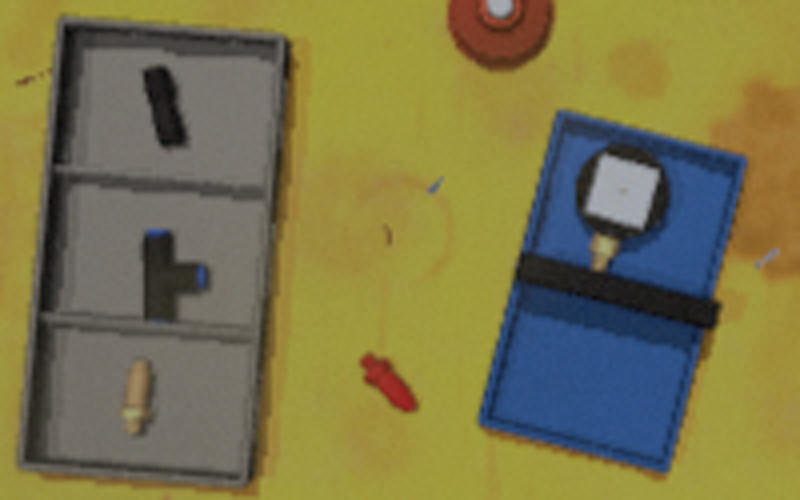

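View pics/sidez.png

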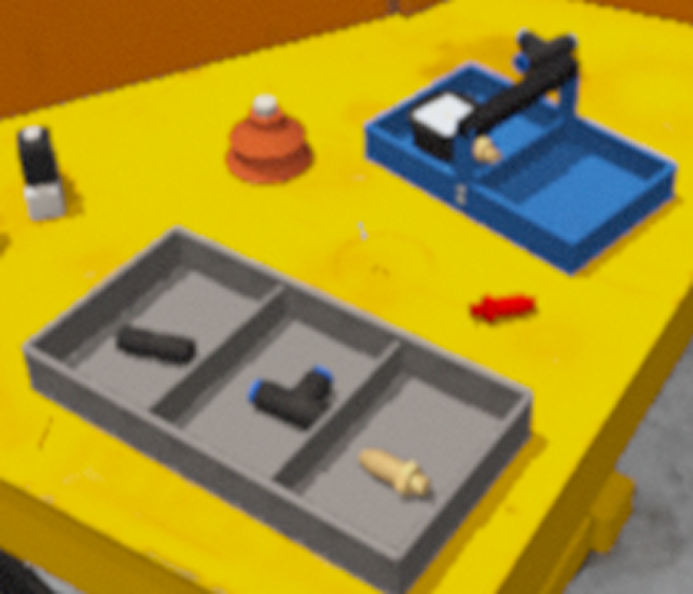

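Run:
```python
from h import *
print('toolbox', tri((416,278),(392,82)), tri((402,108),(257,70)), tri((497,272),(0,0))[1])
print('base side', onz('side',(385,163),0), onz('side',(262,147),0), onz('top',(377,150),0),onz('top',(390,270),0))
P=lambda x,y:(128-.375+x/4,145-.375+y/4)
b=[onz('top',P(*q),.035) for q in [(62,18),(288,36),(252,485),(20,468)]]
b=np.array(b);print('bin',b.round(4),b.mean(0)); 
for i in range(4): print(np.linalg.norm(b[i]-b[i-1]).round(4),end=' ')
c=np.array([onz('top',P(*q),.029) for q in [(557,112),(747,157),(668,472),(480,428)]])
print('\ncar',c.round(4),c.mean(0))
for i in range(4): print(np.linalg.norm(c[i]-c[i-1]).round(4),end=' ')
ax=(c[0]+c[1]-c[2]-c[3]);print('\nyaw',np.arctan2(ax[1],ax[0]), 'bin yaw',np.arctan2(*(b[0]+b[1]-b[2]-b[3])[[1,0]]))
im=cv2.imread('pics/top0.png');hsv=cv2.cvtColor(im,cv2.COLOR_BGR2HSV)
def blob(m,box):
    x0,y0,x1,y1=box;mm=np.zeros_like(m);mm[y0:y1,x0:x1]=m[y0:y1,x0:x1]
    ys,xs=np.nonzero(mm);p=np.stack([xs,ys],1).astype(np.float32);return p
m=((hsv[...,1]>70)&(hsv[...,2]>110)).astype(np.uint8)
p=blob(m,(150,228,180,262));r=cv2.minAreaRect(p);print('brass',len(p),r)
w=np.array([onz('top',q,.012) for q in p]);print(w.mean(0),w.min(0),w.max(0))
pc=w[:,:2]-w[:,:2].mean(0);U,S,V=np.linalg.svd(pc,full_matrices=0);print('axis',V[0],np.arctan2(V[0][1],V[0][0]),np.ptp(pc@V[0]),np.ptp(pc@V[1]))
# handle: dark
mid=w.mean(0)[:2]+V[0]*( (pc@V[0]).max()+(pc@V[0]).min())/2;print('mid',mid)
im2=cv2.imread('pics/side0.png');hs=cv2.cvtColor(im2,cv2.COLOR_BGR2HSV)
m2=((hs[...,1]>60)&(hs[...,2]>110)).astype(np.uint8)
p=blob(m2,(232,286,268,310));print('side brass',len(p),p.mean(0),p.min(0),p.max(0))
w2=np.array([onz('side',q,.012) for q in p]);print(w2.mean(0)); 
d=((hsv[...,2]<60)).astype(np.uint8)
p=blob(d,(255,205,310,230))
print('h',len(p),cv2.minAreaRect(p))
```

```text
toolbox (array([ 0.38754372, -0.30302641,  0.23300756]), np.float64(0.03123452914844562)) (array([ 0.69858171, -0.27855918,  0.21770982]), np.float64(0.009982092153131642)) 0.5587983362641491
base side [ 0.3666881  -0.37596779  0.        ] [ 0.68497238 -0.29126175  0.        ] [ 0.66053174 -0.29673519  0.        ] [ 0.38619271 -0.32895706  0.        ]
bin [[0.6455 0.232  0.035 ]
 [0.6383 0.107  0.035 ]
 [0.391  0.1203 0.035 ]
 [0.3978 0.2472 0.035 ]] [0.51815651 0.17663787 0.035     ]
0.2482 0.1252 0.2476 0.1271 
car [[ 0.5999 -0.0428  0.029 ]
 [ 0.5771 -0.1491  0.029 ]
 [ 0.4019 -0.108   0.029 ]
 [ 0.424  -0.0037  0.029 ]] [ 0.50073226 -0.07592131  0.029     ]
0.1802 0.1087 0.1799 0.1066 
yaw -0.22444585456559715 bin yaw -0.05756319443964471
brass 81 ((161.07997131347656, 243.43997192382812), (5.091169357299805, 17.5362491607666), 8.130102157592773)
[0.43680731 0.19042365 0.012     ] [0.41770746 0.18469284 0.012     ] [0.45596842 0.19774675 0.012     ]
axis [-0.99248963  0.12232879] 3.0189566982448044 0.03920802588128636 0.011430782613219254
mid [0.43687315 0.19041553]
side brass 183 [249.25684 297.71585] [239. 291.] [259. 305.]
[0.43308486 0.19221682 0.012     ]
h 370 ((281.91180419921875, 217.35296630859375), (50.9324836730957, 7.518604278564453), 14.03624439239502)
```

```bash
cat >> h.py <<'E'
from scipy.spatial.transform import Rotation as Ro
def plan(p,yaw):
    s=state(); R=Ro.from_euler('xyz',s['tool_rot']); T=Ro.from_euler('xyz',[np.pi,0,yaw])
    d=R.inv().apply(np.array(p)-s['position'])/.15; r=(R.inv()*T).as_rotvec()/(np.pi/4)
    print('delta',d.round(3),'turn',r.round(3))
E
python3 - <<'E'
from h import *
print(onz('top',(281.9,217.35),.072))
plan((.30,-.47,.39),.9)
E
```

```text
[ 0.50148767 -0.07491013  0.072     ]
t 0.1 p [ 0.1868 -0.5962  0.2478] r [-3.1406e+00  1.0000e-04  3.0380e-01] F [-0.6 -0.8 -0.8] M [ 0.02  0.07 -0.07] w 0.0856
delta [ 0.971 -0.578 -0.948] turn [-0.001 -0.    -0.759]
```

Call:
{"api": "arm_command", "payload": {"deltas": [[0.5,0.1,-0.06,-0.25,0,0,-0.1],[0.3,0.3,-0.18,-0.5,0,0,-0.25],[0.1,0.5,-0.3,-0.7,0,0,-0.4],[0,0.7,-0.42,-0.85,0,0,-0.55],[0,0.87,-0.52,-0.93,0,0,-0.68],[0,0.97,-0.58,-0.95,0,0,-0.76]]}}

```text
clock: 0.85
position: [0.3007, -0.4689, 0.3913]
tool_rot: [3.141, 0.0, 0.904]
force: [-0.4, 1.1, -0.4]
grip_width: 0.0427
```

Run:
```python
from h import *
plan((.42,-.33,.42),1.45)
print(telemetry.observe()['qpos'].round(3))
```

```text
t 0.85 p [ 0.3007 -0.4689  0.3913] r [3.1409 0.     0.9042] F [-0.4  1.1 -0.4] M [-0.01  0.03 -0.02] w 0.0427
delta [ 1.22   0.052 -0.191] turn [ 0.001  0.    -0.695]
[ 1.057  0.298 -0.214  1.574  0.065  1.276  0.166]
```

Call:
{"api": "arm_command", "payload": {"deltas": [[0,0.25,0.01,-0.05,0,0,-0.18],[0,0.5,0.03,-0.1,0,0,-0.35],[0,0.75,0.04,-0.15,0,0,-0.52],[0,1,0.05,-0.19,0,0,-0.7]]}}

```text
clock: 1.35
position: [0.3991, -0.3564, 0.4188]
tool_rot: [-3.141, -0.0, 1.454]
force: [-0.1, -0.0, -0.4]
grip_width: 0.0424
```

Run:
```python
from h import *
plan((.46,-.215,.40),2.1)
print(telemetry.observe()['qpos'].round(3))
```

```text
t 1.35 p [ 0.3991 -0.3564  0.4188] r [-3.1407e+00 -3.0000e-04  1.4540e+00] F [-0.1 -0.  -0.4] M [-0.07 -0.04 -0.04] w 0.0424
delta [0.983 0.293 0.126] turn [-0.001 -0.001 -0.823]
[ 0.915  0.257 -0.379  1.571  0.097  1.333  0.408]
```

Call:
{"api": "arm_command", "payload": {"deltas": [[0,0.25,0.07,0.03,0,0,-0.2],[0,0.5,0.15,0.06,0,0,-0.41],[0,0.75,0.22,0.1,0,0,-0.61],[0,0.98,0.29,0.13,0,0,-0.82]]}}

```text
clock: 1.85
position: [0.4597, -0.2154, 0.3989]
tool_rot: [-3.141, -0.001, 2.099]
force: [1.5, -0.3, -0.6]
grip_width: 0.043
```

Run:
```python
from h import *
plan((.48,-.07,.36),2.75)
print(telemetry.observe()['qpos'].round(3))
```

```text
t 1.85 p [ 0.4597 -0.2154  0.3989] r [-3.1410e+00 -8.0000e-04  2.0991e+00] F [ 1.5 -0.3 -0.6] M [ 0.01  0.01 -0.01] w 0.043
delta [0.769 0.606 0.26 ] turn [-0.    -0.001 -0.829]
[ 0.78   0.236 -0.563  1.664  0.13   1.28   0.72 ]
```

Call:
{"api": "arm_command", "payload": {"deltas": [[0,0.19,0.15,0.06,0,0,-0.2],[0,0.38,0.3,0.13,0,0,-0.41],[0,0.58,0.45,0.2,0,0,-0.62],[0,0.77,0.61,0.26,0,0,-0.83]]}}

```text
clock: 2.35
position: [0.4809, -0.0698, 0.3598]
tool_rot: [-3.141, -0.001, 2.751]
force: [0.2, 0.3, 1.1]
grip_width: 0.0424
```

Run:
```python
from h import *
plan((.45,.07,.27),3.01)
print(telemetry.observe()['qpos'].round(3))
```

```text
t 2.35 p [ 0.4809 -0.0698  0.3598] r [-3.1414e+00 -9.0000e-04  2.7507e+00] F [0.2 0.3 1.1] M [ 0.03 -0.05  0.04] w 0.0424
delta [0.545 0.783 0.599] turn [-0.    -0.001 -0.33 ]
[ 0.639  0.249 -0.747  1.773  0.182  1.19   1.019]
```

Call:
{"api": "arm_command", "payload": {"deltas": [[0,0.12,0.16,0.1,0,0,-0.08],[0,0.26,0.38,0.27,0,0,-0.17],[0,0.4,0.58,0.44,0,0,-0.25],[0,0.54,0.78,0.6,0,0,-0.33]]}}

```text
clock: 2.85
position: [0.4508, 0.0692, 0.2695]
tool_rot: [3.142, -0.001, 3.006]
force: [1.4, -0.1, 1.1]
grip_width: 0.0429
```

Run:
```python
from h import *
plan((.435,.189,.16),3.01)
print(telemetry.observe()['qpos'].round(3))
```

```text
t 2.85 p [0.4508 0.0692 0.2695] r [ 3.1415e+00 -8.0000e-04  3.0065e+00] F [ 1.4 -0.1  1.1] M [-0.   -0.02 -0.04] w 0.0429
delta [0.212 0.777 0.73 ] turn [ 0.    -0.001 -0.004]
[ 0.411  0.316 -0.845  1.968  0.283  0.979  0.866]
```

Call:
{"api": "arm_command", "payload": {"deltas": [[0,0.05,0.19,0.18,0,0,0],[0,0.11,0.39,0.37,0,0,0],[0,0.16,0.58,0.55,0,0,0],[0,0.21,0.78,0.73,0,0,0],[0,0.21,0.78,0.73,0,0,0]]}}

```text
clock: 3.48
position: [0.4346, 0.1903, 0.1593]
tool_rot: [-3.141, -0.004, 3.009]
force: [-0.2, -0.9, -0.3]
grip_width: 0.0426
```

Run:
```python
from h import *
plan((.435,.189,.07),3.01)
print(telemetry.observe()['qpos'].round(3))
a=cams.grab_frame('top');b=cams.grab_frame('side')
cv2.imwrite('pics/a1.png',np.hstack([cv2.resize(a[140:275,110:245],(540,540)),]))
cv2.imwrite('pics/b1.png',cv2.resize(b[180:330,130:330],(800,600)))
```

```text
t 3.48 p [0.4346 0.1903 0.1593] r [-3.1412 -0.0037  3.0085] F [-0.2 -0.9 -0.3] M [-0.03 -0.   -0.01] w 0.0426
delta [-0.006 -0.008  0.596] turn [-0.001 -0.005 -0.002]
[ 0.045  0.513 -0.76   2.039  0.497  0.782  0.424]
```

View pics/a1.png

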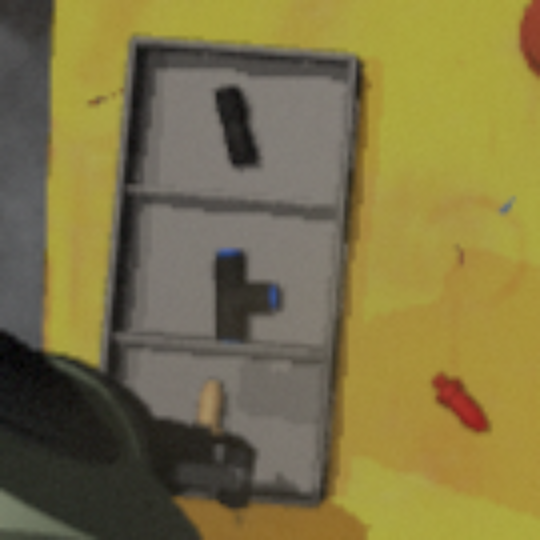

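View pics/b1.png

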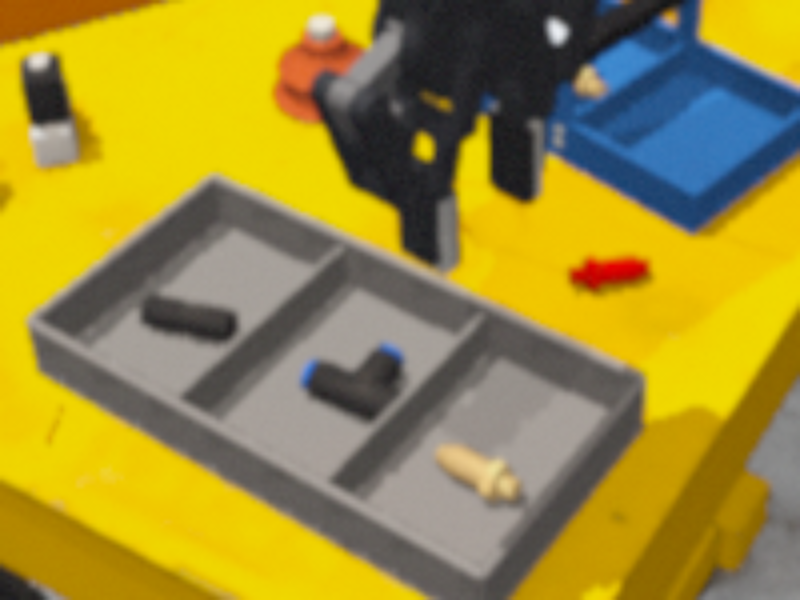

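Run:
```python
from h import *
for z in (.142,.15,.155):
  for dy in (.021,-.021): print(z,dy,((proj('side',(.4346-dy*.13,.1903+dy,z))-[130,180])*4).round(0))
print((proj('side',(.435,.189,.012))-[130,180])*4)
```

```text
0.142 0.021 [448. 270.]
0.142 -0.021 [494. 201.]
0.15 0.021 [447. 254.]
0.15 -0.021 [493. 185.]
0.155 0.021 [447. 244.]
0.155 -0.021 [493. 175.]
[476.96474327 463.82992513]
```

Call:
{"api": "arm_command", "payload": {"deltas": [[0,0,0,0.2,0,0,0],[0,0,0,0.42,0,0,0],[0,0,0,0.6,0,0,0],[0,0,0,0.73,0,0,0],[0,0,0,0.82,0,0,0],[0,0,0,0.87,0,0,0],[0,0,0,0.9,0,0,0]]}}

```text
clock: 4.45
position: [0.4364, 0.1887, 0.0264]
tool_rot: [3.141, 0.0, 3.005]
force: [0.4, 0.6, 0.1]
grip_width: 0.0429
```

Run:
```python
from h import *
plan((.4345,.190,.0235),3.01)
b=cams.grab_frame('side')
cv2.imwrite('pics/b2.png',cv2.resize(b[200:330,180:330],(600,520)))
```

```text
t 4.45 p [0.4364 0.1887 0.0264] r [3.1414e+00 5.0000e-04 3.0050e+00] F [0.4 0.6 0.1] M [ 0.04  0.01 -0.05] w 0.0429
delta [0.014 0.007 0.019] turn [ 0.     0.001 -0.006]
```

View pics/b2.png

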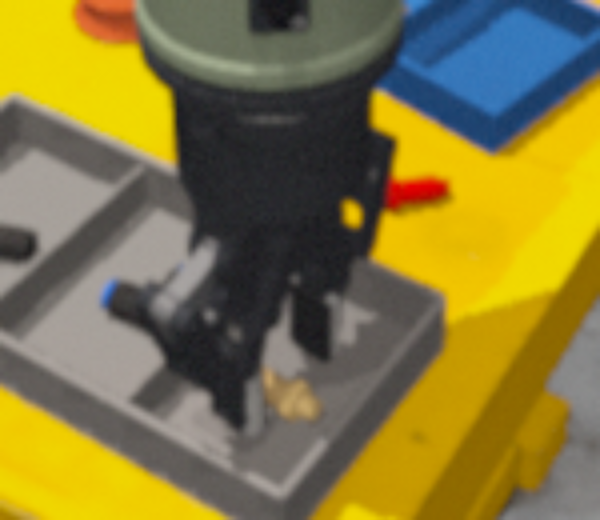

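The silencer lies between the two fingers, with its collar end visible at (300,400). I close on it now.

Call:
{"api": "arm_command", "payload": {"deltas": [[-0.4,0,0,0.015,0,0,0],[-1,0,0,0.015,0,0,0],[-1,0,0,0.015,0,0,0],[-1,0,0,0.015,0,0,0],[-1,0,0,0.015,0,0,0]], "newtons": 30}}

```text
clock: 5.12
position: [0.4362, 0.189, 0.0242]
tool_rot: [3.141, 0.0, 3.005]
force: [0.9, 0.3, 2.3]
grip_width: 0.0139
```

Run:
```python
from h import *
plan((.4365,.1887,.1),3.005)
```

```text
t 5.12 p [0.4362 0.189  0.0242] r [3.1414e+00 3.0000e-04 3.0055e+00] F [0.9 0.3 2.3] M [ 0.03 -0.15  0.04] w 0.0139
delta [-0.002 -0.001 -0.505] turn [0.    0.    0.001]
```

Width is 13.9 mm, so the grip is on the 14 mm body. Lifting straight up.

Call:
{"api": "arm_command", "payload": {"deltas": [[-1,0,0,-0.05,0,0,0],[-1,0,0,-0.18,0,0,0],[-1,0,0,-0.38,0,0,0],[-1,0,0,-0.6,0,0,0],[-1,0,0,-0.8,0,0,0],[-1,0,0,-0.95,0,0,0],[-1,0,0,-1,0,0,0],[-1,0,0,-1,0,0,0]]}}

```text
clock: 6.12
position: [0.4361, 0.1887, 0.174]
tool_rot: [-3.141, 0.0, 3.005]
force: [-0.4, 0.4, -0.8]
grip_width: 0.014
```

Run:
```python
from h import *
plan((.45,.07,.18),2.96)
b=cams.grab_frame('side')
cv2.imwrite('pics/b3.png',cv2.resize(b[160:330,180:350],(600,600)))
```

```text
t 6.12 p [0.4361 0.1887 0.174 ] r [-3.1415e+00  3.0000e-04  3.0053e+00] F [-0.4  0.4 -0.8] M [ 0.01  0.02 -0.03] w 0.014
delta [-0.2   -0.771 -0.04 ] turn [-0.     0.     0.058]
```

View pics/b3.png

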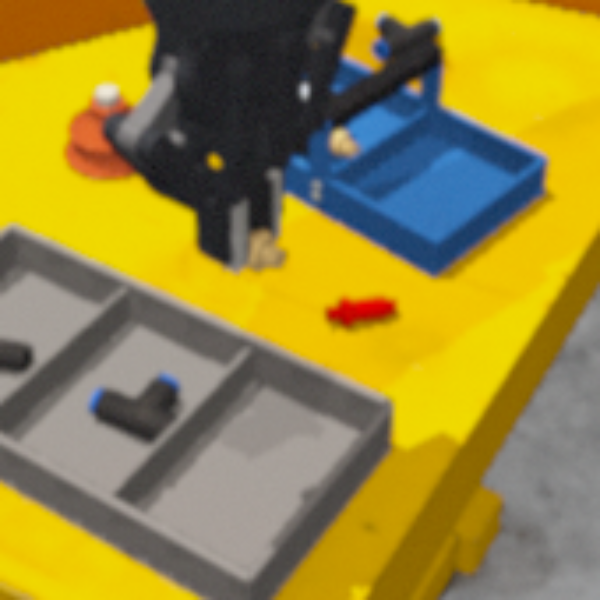

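Call:
{"api": "arm_command", "payload": {"deltas": [[-1,-0.04,-0.1,0,0,0,0.01],[-1,-0.08,-0.27,-0.01,0,0,0.02],[-1,-0.12,-0.44,-0.02,0,0,0.04],[-1,-0.16,-0.61,-0.03,0,0,0.05],[-1,-0.2,-0.77,-0.04,0,0,0.06]]}}

```text
clock: 6.8
position: [0.4498, 0.0685, 0.1794]
tool_rot: [-3.141, -0.001, 2.957]
force: [-0.4, 0.1, 0.1]
grip_width: 0.014
```

Run:
```python
from h import *
plan((.4445,-.0625,.16),2.9176)
print(telemetry.observe()['qpos'].round(3))
```

```text
t 6.8 p [0.4498 0.0685 0.1794] r [-3.1410e+00 -1.2000e-03  2.9573e+00] F [-0.4  0.1  0.1] M [-0.03 -0.    0.01] w 0.014
delta [-0.125 -0.865  0.13 ] turn [-0.001 -0.002  0.051]
[ 0.327  0.448 -0.774  2.07   0.44   0.791  0.672]
```

Call:
{"api": "arm_command", "payload": {"deltas": [[-1,-0.02,-0.1,0,0,0,0.01],[-1,-0.05,-0.28,0.02,0,0,0.02],[-1,-0.08,-0.5,0.05,0,0,0.03],[-1,-0.11,-0.7,0.09,0,0,0.04],[-1,-0.125,-0.83,0.12,0,0,0.05],[-1,-0.125,-0.865,0.13,0,0,0.05],[-1,-0.125,-0.865,0.13,0,0,0.05]]}}

```text
clock: 7.68
position: [0.445, -0.06, 0.1605]
tool_rot: [3.141, -0.0, 2.92]
force: [-0.2, 0.1, 0.5]
grip_width: 0.0141
```

Run:
```python
from h import *
plan((.4445,-.0625,.0245),2.9176)
print(telemetry.observe()['qpos'].round(3))
a=cams.grab_frame('top');b=cams.grab_frame('side')
cv2.imwrite('pics/a4.png',cv2.resize(a[160:280,220:340],(600,600)))
cv2.imwrite('pics/b4.png',cv2.resize(b[110:250,210:360],(600,560)))
```

```text
t 7.67 p [ 0.445  -0.06    0.1605] r [ 3.1412e+00 -1.0000e-04  2.9196e+00] F [-0.2  0.1  0.5] M [ 0.03  0.05 -0.02] w 0.0141
delta [-0.001 -0.017  0.907] turn [ 0.001 -0.     0.003]
[ 0.577  0.463 -0.729  2.103  0.458  0.736  0.9  ]
```

View pics/a4.png

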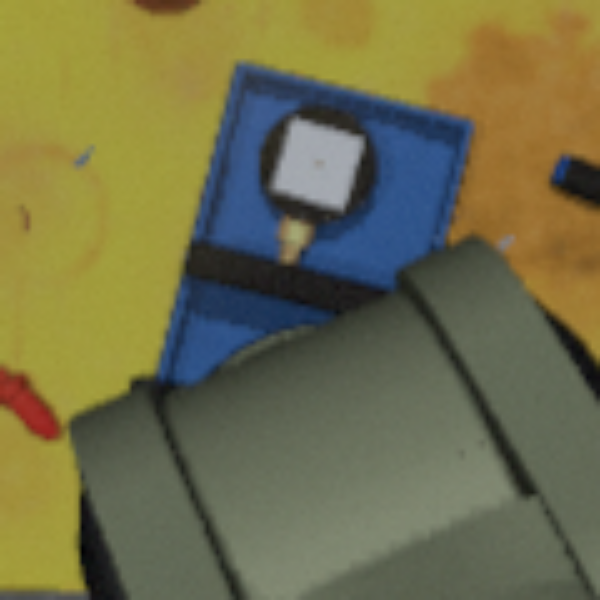

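View pics/b4.png

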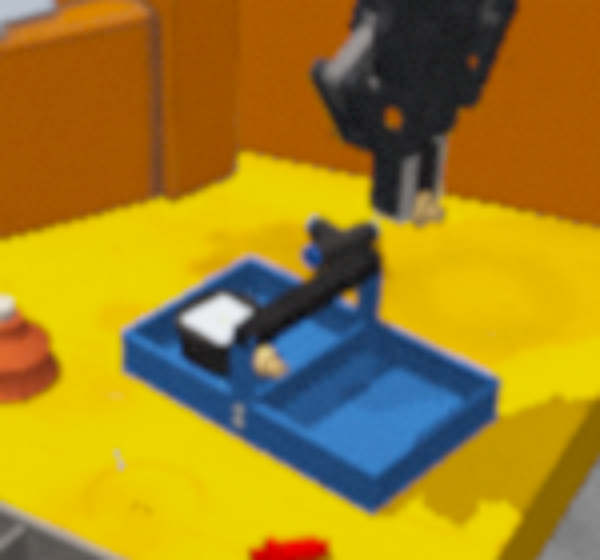

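Call:
{"api": "arm_command", "payload": {"deltas": [[-1,0,-0.01,0.12,0,0,0],[-1,0,-0.017,0.3,0,0,0],[-1,0,-0.017,0.47,0,0,0],[-1,0,-0.017,0.6,0,0,0],[-1,0,-0.017,0.7,0,0,0],[-1,0,-0.017,0.78,0,0,0],[-1,0,-0.017,0.82,0,0,0],[-1,0,-0.017,0.83,0,0,0]]}}

```text
clock: 8.78
position: [0.4444, -0.063, 0.036]
tool_rot: [-3.142, 0.0, 2.919]
force: [-0.1, 0.3, 0.2]
grip_width: 0.0143
```

Run:
```python
from h import *
plan((.4445,-.0625,.0245),2.9176)
b=cams.grab_frame('side')
cv2.imwrite('pics/b5.png',cv2.resize(b[110:250,210:360],(600,560)))
```

```text
t 8.78 p [ 0.4444 -0.063   0.036 ] r [-3.1416  0.      2.9193] F [-0.1  0.3  0.2] M [ 0.01 -0.03  0.02] w 0.0143
delta [0.    0.003 0.077] turn [-0.     0.     0.002]
```

View pics/b5.png

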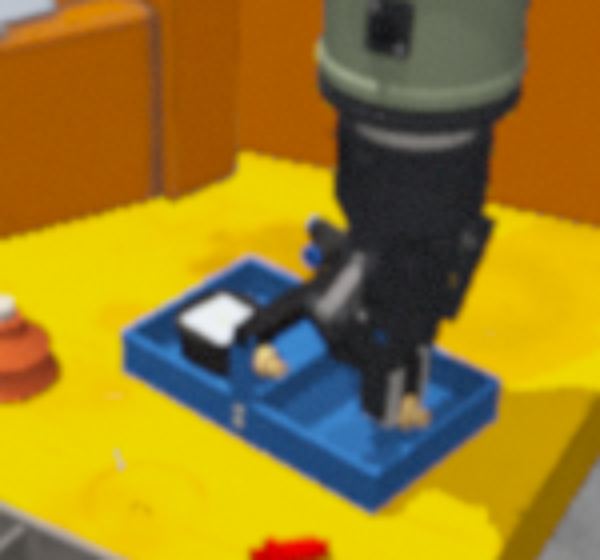

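Everything looks clear, so I lower the last 11–12 mm slowly and watch the force.

Call:
{"api": "arm_command", "payload": {"deltas": [[-1,0,0,0.02,0,0,0],[-1,0,0,0.04,0,0,0],[-1,0,0,0.055,0,0,0],[-1,0,0,0.068,0,0,0],[-1,0,0,0.075,0,0,0],[-1,0,0,0.075,0,0,0]]}}

```text
clock: 9.57
position: [0.4443, -0.063, 0.0248]
tool_rot: [3.142, -0.0, 2.919]
force: [0.3, 0.1, 0.2]
grip_width: 0.0139
```

Run:
```python
from h import *
state()
```

```text
t 9.57 p [ 0.4443 -0.063   0.0248] r [ 3.1416e+00 -1.0000e-04  2.9192e+00] F [0.3 0.1 0.2] M [ 0.   -0.02 -0.03] w 0.0139
```

Call:
{"api": "arm_command", "payload": {"deltas": [[-1,0,0,0.007,0,0,0],[-1,0,0,0.007,0,0,0]]}}

```text
clock: 9.82
position: [0.4445, -0.063, 0.024]
tool_rot: [-3.142, 0.0, 2.919]
force: [-1.9, 1.0, 8.0]
grip_width: 0.014
```

Call:
{"api": "arm_command", "payload": {"deltas": [[-1,0,0,0.006,0,0,0],[-1,0,0,0.006,0,0,0]]}}

```text
clock: 10.07
position: [0.4445, -0.063, 0.0234]
tool_rot: [-3.141, 0.001, 2.919]
force: [-4.7, 1.2, 22.5]
grip_width: 0.014
```

Call:
{"api": "arm_command", "payload": {"deltas": [[-1,0,0,-0.008,0,0,0],[-0.9,0,0,-0.008,0,0,0],[-0.6,0,0,-0.008,0,0,0],[-0.3,0,0,-0.008,0,0,0],[-0.3,0,0,-0.008,0,0,0]]}}

```text
clock: 10.7
position: [0.4443, -0.0631, 0.024]
tool_rot: [3.142, -0.0, 2.919]
force: [-0.3, -0.0, -0.2]
grip_width: 0.0298
```

Call:
{"api": "arm_command", "payload": {"deltas": [[-0.3,0,0,-0.08,0,0,0],[-0.3,0,0,-0.25,0,0,0],[-0.3,0,0,-0.5,0,0,0],[-0.3,0,0,-0.75,0,0,0],[-0.3,0,0,-0.95,0,0,0],[-0.3,0,0,-1,0,0,0]]}}

```text
clock: 11.45
position: [0.4448, -0.0632, 0.1761]
tool_rot: [-3.141, 0.003, 2.919]
force: [-0.2, 0.2, -0.7]
grip_width: 0.0298
```

Run:
```python
from h import *
plan((.36,-.06,.25),2.1)
b=cams.grab_frame('side')
cv2.imwrite('pics/b6.png',cv2.resize(b[110:250,210:360],(600,560)))
```

```text
t 11.45 p [ 0.4448 -0.0632  0.1761] r [-3.1414e+00  2.6000e-03  2.9188e+00] F [-0.2  0.2 -0.7] M [0.   0.01 0.01] w 0.0298
delta [ 0.555 -0.104 -0.494] turn [1.000e-03 3.000e-03 1.043e+00]
```

View pics/b6.png

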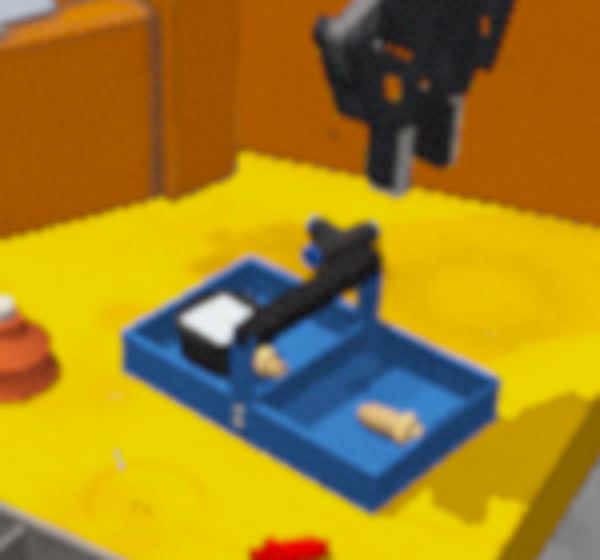

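Run:
```python
from h import *
b=cv2.imread('pics/side0.png');b=cams.grab_frame('side')
C=np.array([.501,-.0754]);yw=-.224;R=np.array([[np.cos(yw),-np.sin(yw)],[np.sin(yw),np.cos(yw)]])
im=cv2.resize(b[110:250,210:360],(750,700))
def W(x,y,z): return (*(C+R@[x,y]),z)
for P,c in [((.0,.05,.072),(0,0,255)),((0,-.05,.072),(0,0,255)),((0,.0,.072),(0,0,255)),((-.09,.055,.029),(0,255,0)),((-.09,-.055,.029),(0,255,0)),((.09,.055,.029),(0,255,0)),((.09,-.055,.029),(0,255,0))]:
    u=((proj('side',W(*P))-[210,110])*5).astype(int);cv2.circle(im,tuple(int(v) for v in u),4,c,1)
cv2.imwrite('pics/ov.png',im)
plan((.501,-.0755,.18),2.15)
```

```text
t 11.55 p [ 0.4445 -0.0633  0.1748] r [-3.1413e+00  1.3000e-03  2.9187e+00] F [ 0.5 -0.1 -0.5] M [ 0.02  0.02 -0.  ] w 0.0301
delta [-0.385  0.004 -0.034] turn [0.    0.002 0.979]
```

View pics/ov.png

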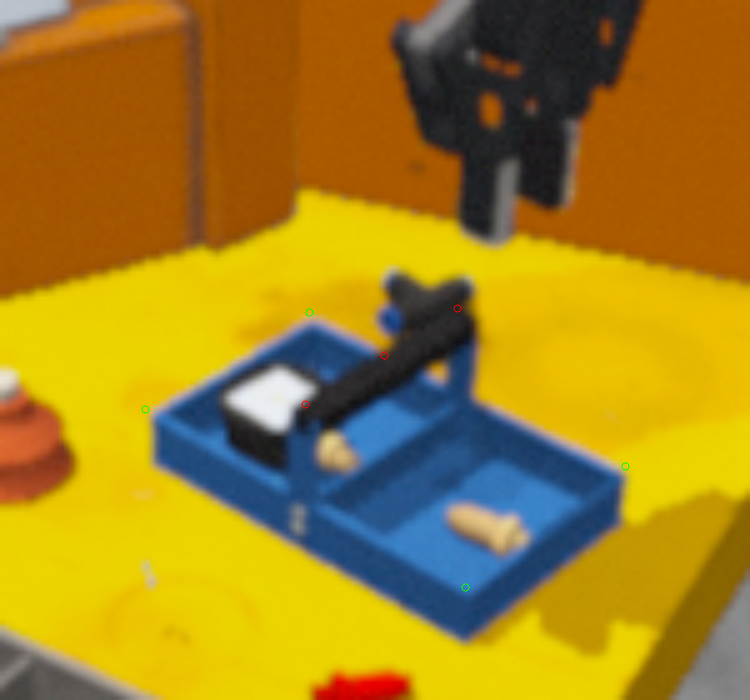

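The silencer lies in the carrier's near half and the carrier has not moved. My overlay sits about 2 px above the picture in the side view. That is within the calibration error. I turn over the handle next.

Call:
{"api": "arm_command", "payload": {"deltas": [[-0.3,-0.04,0,-0.02,0,0,0.1],[-0.2,-0.1,0,-0.03,0,0,0.3],[-0.1,-0.18,0,-0.04,0,0,0.5],[0,-0.26,0,-0.04,0,0,0.7],[0.1,-0.34,0,-0.04,0,0,0.87],[0.2,-0.39,0,-0.04,0,0,0.98]]}}

```text
clock: 12.3
position: [0.5013, -0.0759, 0.1789]
tool_rot: [-3.14, -0.001, 2.146]
force: [0.1, 0.2, -0.2]
grip_width: 0.0513
```

Run:
```python
from h import *
plan((.501,-.0755,.17),1.347)
print(telemetry.observe()['qpos'].round(3))
```

```text
t 12.3 p [ 0.5013 -0.0759  0.1789] r [-3.1402e+00 -1.1000e-03  2.1462e+00] F [ 0.1  0.2 -0.2] M [-0.07  0.02 -0.01] w 0.0513
delta [ 0.003 -0.     0.06 ] turn [-2.000e-03 -1.000e-03  1.018e+00]
[ 0.445  0.476 -0.542  1.953  0.334  0.804  0.293]
```

Call:
{"api": "arm_command", "payload": {"deltas": [[0.3,0,0,0.01,0,0,0.15],[0.35,0,0,0.02,0,0,0.35],[0.4,0,0,0.03,0,0,0.55],[0.4,0,0,0.05,0,0,0.75],[0.4,0,0,0.06,0,0,0.92],[0.4,0,0,0.06,0,0,1.0],[0.4,0,0,0.06,0,0,1.0]]}}

```text
clock: 13.18
position: [0.5009, -0.0758, 0.1701]
tool_rot: [-3.14, 0.0, 1.365]
force: [-0.3, 1.2, 0.2]
grip_width: 0.0597
```

Run:
```python
from h import *
plan((.501,-.0755,.1),1.347)
```

```text
t 13.18 p [ 0.5009 -0.0758  0.1701] r [-3.140e+00  4.000e-04  1.365e+00] F [-0.3  1.2  0.2] M [-0.04 -0.05  0.  ] w 0.0597
delta [0.002 0.001 0.468] turn [-0.002  0.001  0.023]
```

Call:
{"api": "arm_command", "payload": {"deltas": [[0.4,0,0,0.1,0,0,0.02],[0.4,0,0,0.24,0,0,0.02],[0.4,0,0,0.37,0,0,0.02],[0.4,0,0,0.45,0,0,0.023],[0.4,0,0,0.47,0,0,0.023]]}}

```text
clock: 13.8
position: [0.501, -0.0759, 0.0995]
tool_rot: [-3.14, 0.0, 1.346]
force: [0.4, 1.1, 0.8]
grip_width: 0.0599
```

Run:
```python
from h import *
plan((.501,-.0755,.063),1.347)
b=cams.grab_frame('side')
cv2.imwrite('pics/b7.png',cv2.resize(b[110:250,210:360],(750,700),interpolation=cv2.INTER_CUBIC))
```

```text
t 13.8 p [ 0.501  -0.0759  0.0995] r [-3.1401e+00  1.0000e-04  1.3463e+00] F [0.4 1.1 0.8] M [ 0.02 -0.02 -0.01] w 0.0599
delta [0.003 0.    0.244] turn [-0.002  0.    -0.001]
```

View pics/b7.png

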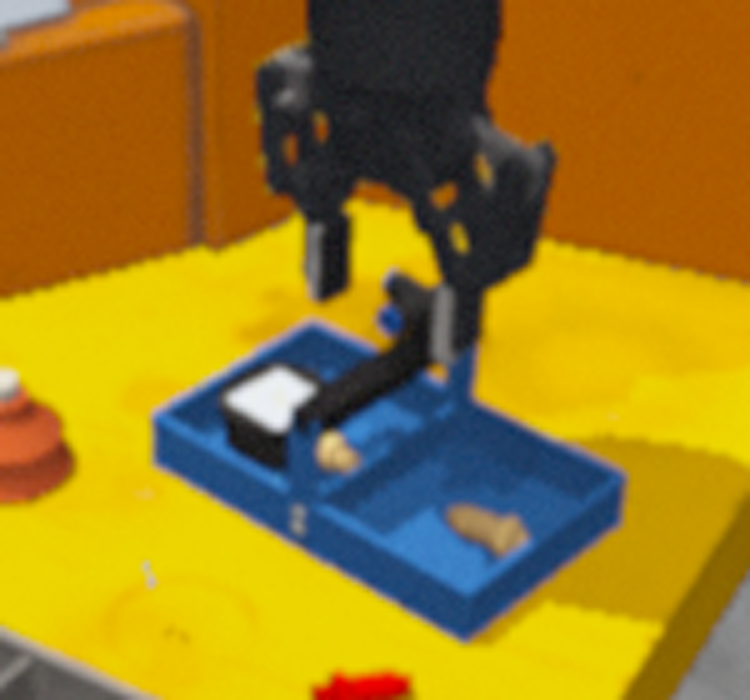

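Call:
{"api": "arm_command", "payload": {"deltas": [[0.4,0,0,0.05,0,0,0],[0.4,0,0,0.11,0,0,0],[0.4,0,0,0.17,0,0,0],[0.4,0,0,0.22,0,0,0],[0.4,0,0,0.24,0,0,0],[0.4,0,0,0.24,0,0,0]]}}

```text
clock: 14.6
position: [0.5014, -0.0759, 0.0644]
tool_rot: [-3.141, -0.0, 1.346]
force: [-0.2, 0.1, -0.1]
grip_width: 0.06
```

Run:
```python
from h import *
plan((.501,-.0755,.063),1.347)
b=cams.grab_frame('side');a=cams.grab_frame('top')
cv2.imwrite('pics/b8.png',cv2.resize(b[110:250,210:360],(750,700),interpolation=cv2.INTER_CUBIC))
cv2.imwrite('pics/a8.png',cv2.resize(a[160:280,220:340],(600,600)))
```

```text
t 14.6 p [ 0.5014 -0.0759  0.0644] r [-3.1413 -0.      1.3461] F [-0.2  0.1 -0.1] M [ 0.02 -0.01 -0.02] w 0.06
delta [ 0.002 -0.003  0.009] turn [-0.    -0.    -0.001]
```

View pics/b8.png

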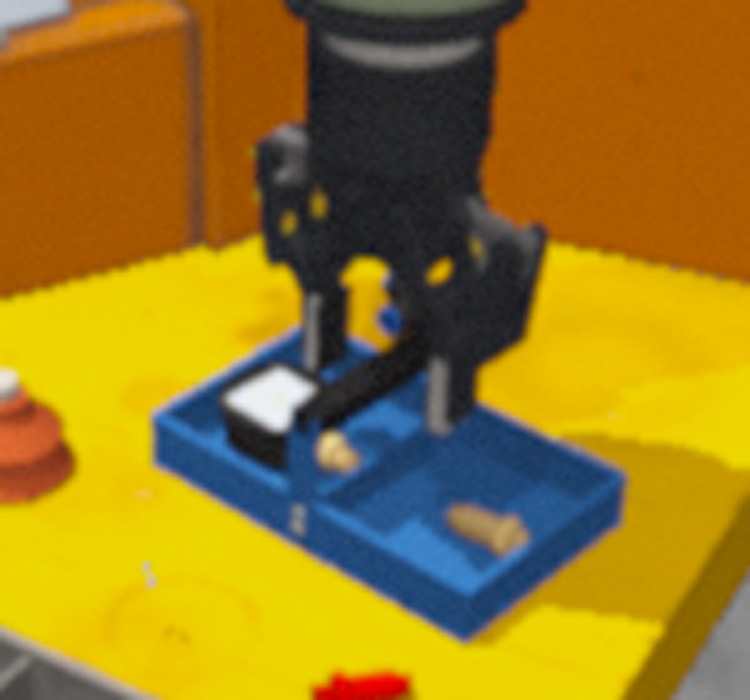

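View pics/a8.png

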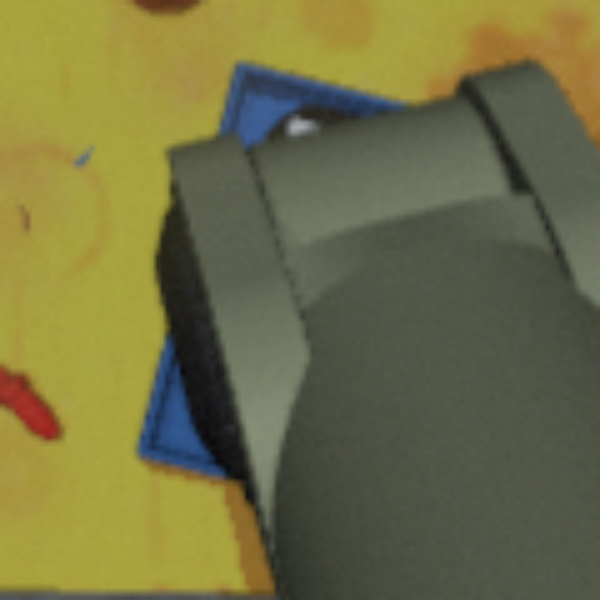

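Call:
{"api": "arm_command", "payload": {"deltas": [[0.1,0,0,0.005,0,0,0],[-0.2,0,0,0.009,0,0,0],[-0.42,0,0,0.009,0,0,0],[-0.42,0,0,0.009,0,0,0]], "newtons": 20}}

```text
clock: 15.2
position: [0.5014, -0.076, 0.0632]
tool_rot: [3.142, -0.0, 1.346]
force: [-0.3, -0.3, 0.0]
grip_width: 0.0249
```

Run:
```python
from h import *
state()
b=cams.grab_frame('side')
cv2.imwrite('pics/b9.png',cv2.resize(b[140:220,240:340],(800,640),interpolation=cv2.INTER_CUBIC)[:600])
```

```text
t 15.2 p [ 0.5014 -0.076   0.0632] r [ 3.1415 -0.      1.346 ] F [-0.3 -0.3  0. ] M [ 0.08 -0.05 -0.03] w 0.0249
```

View pics/b9.png

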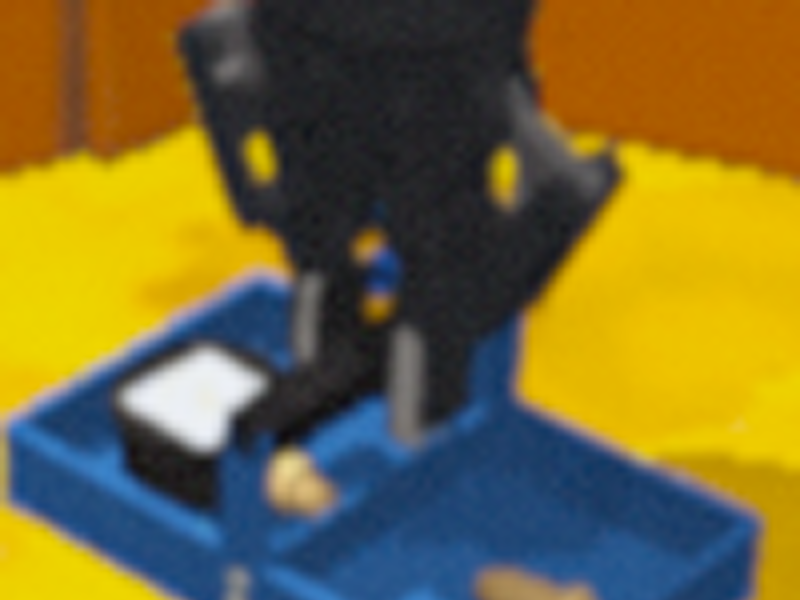

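Call:
{"api": "arm_command", "payload": {"deltas": [[-0.55,0,0,0,0,0,0],[-0.7,0,0,0,0,0,0],[-1,0,0,0,0,0,0],[-1,0,0,0,0,0,0]], "newtons": 20}}

```text
clock: 15.75
position: [0.5013, -0.076, 0.0633]
tool_rot: [-3.141, 0.0, 1.346]
force: [-2.3, -0.6, 4.5]
grip_width: 0.0155
```

Call:
{"api": "arm_command", "payload": {"deltas": [[-1,0,0,0,0,0,0],[-1,0,0,0,0,0,0],[-1,0,0,0,0,0,0]], "newtons": 90}}

```text
clock: 16.12
position: [0.5014, -0.076, 0.0634]
tool_rot: [3.142, 0.0, 1.346]
force: [-3.4, 1.3, 9.6]
grip_width: 0.0146
```

Run:
```python
from h import *
state()
b=cams.grab_frame('side')
cv2.imwrite('pics/b10.png',cv2.resize(b[110:250,210:360],(750,700),interpolation=cv2.INTER_CUBIC))
```

```text
t 16.12 p [ 0.5014 -0.076   0.0634] r [3.1415e+00 1.0000e-04 1.3459e+00] F [-3.4  1.3  9.6] M [ 0.15  0.75 -0.06] w 0.0146
```

View pics/b10.png

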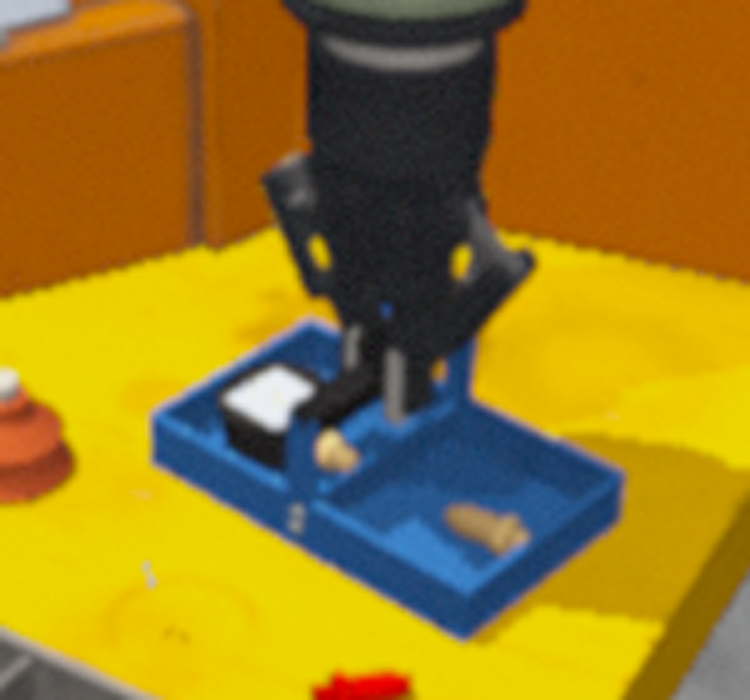

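Both pads are on the bar, about mid-length. Trial lift of 15 mm.

Call:
{"api": "arm_command", "payload": {"deltas": [[-1,0,0,-0.01,0,0,0],[-1,0,0,-0.03,0,0,0],[-1,0,0,-0.05,0,0,0],[-1,0,0,-0.075,0,0,0],[-1,0,0,-0.095,0,0,0],[-1,0,0,-0.1,0,0,0],[-1,0,0,-0.1,0,0,0]]}}

```text
clock: 17.05
position: [0.5014, -0.076, 0.0782]
tool_rot: [3.142, -0.0, 1.346]
force: [0.6, -0.0, -4.2]
grip_width: 0.0145
```

Run:
```python
from h import *
state()
b=cams.grab_frame('side')
cv2.imwrite('pics/b11.png',cv2.resize(b[110:250,210:360],(750,700),interpolation=cv2.INTER_CUBIC))
```

```text
t 17.05 p [ 0.5014 -0.076   0.0782] r [ 3.1415 -0.      1.346 ] F [ 0.6 -0.  -4.2] M [0.03 0.06 0.06] w 0.0145
```

View pics/b11.png

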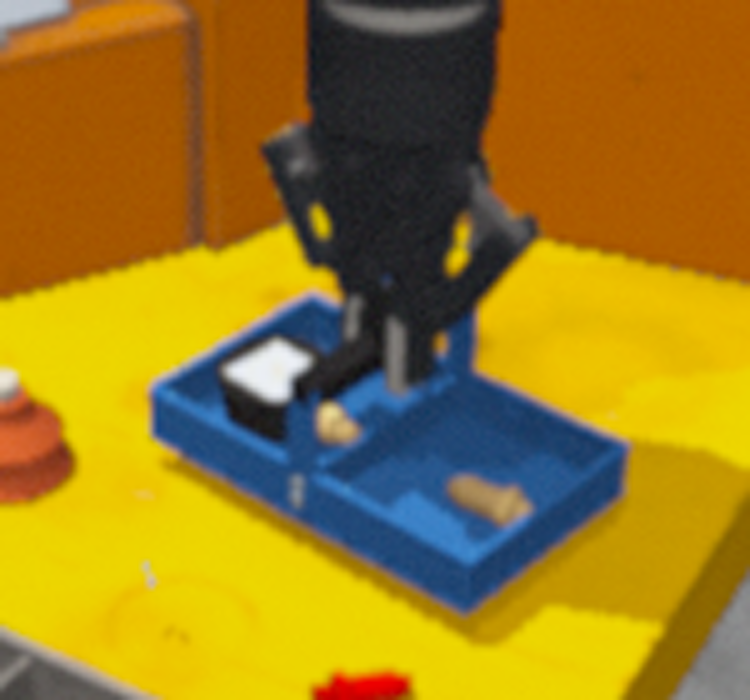

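The carrier is off the table and level: every rim corner rose by about the same amount, roughly 28 px. I continue smoothly to 15 cm.

Call:
{"api": "arm_command", "payload": {"deltas": [[-1,0,0,-0.02,0,0,0],[-1,0,0,-0.06,0,0,0],[-1,0,0,-0.12,0,0,0],[-1,0,0,-0.19,0,0,0],[-1,0,0,-0.26,0,0,0],[-1,0,0,-0.33,0,0,0],[-1,0,0,-0.4,0,0,0],[-1,0,0,-0.45,0,0,0]]}}

```text
clock: 18.1
position: [0.5015, -0.076, 0.1465]
tool_rot: [3.141, -0.0, 1.346]
force: [-0.1, -0.7, -5.0]
grip_width: 0.0141
```

Run:
```python
from h import *
plan((.5014,-.076,.2132),1.346)
```

```text
t 18.1 p [ 0.5015 -0.076   0.1465] r [ 3.1412 -0.      1.3459] F [-0.1 -0.7 -5. ] M [0.02 0.04 0.01] w 0.0141
delta [-0.    -0.001 -0.445] turn [ 0.001 -0.    -0.   ]
```

Call:
{"api": "arm_command", "payload": {"deltas": [[-1,0,0,-0.05,0,0,0],[-1,0,0,-0.12,0,0,0],[-1,0,0,-0.19,0,0,0],[-1,0,0,-0.26,0,0,0],[-1,0,0,-0.33,0,0,0],[-1,0,0,-0.39,0,0,0],[-1,0,0,-0.43,0,0,0],[-1,0,0,-0.45,0,0,0]]}}

```text
clock: 19.1
position: [0.5014, -0.076, 0.2135]
tool_rot: [3.141, 0.0, 1.346]
force: [-0.4, -0.8, -5.1]
grip_width: 0.0144
```

Call:
{"api": "arm_command", "payload": {"deltas": [[-1,0,0,0,0,0,0],[-1,0,0,0,0,0,0],[-1,0,0,0,0,0,0],[-1,0,0,0,0,0,0]]}}

```text
clock: 19.6
position: [0.5014, -0.076, 0.2131]
tool_rot: [-3.141, -0.0, 1.346]
force: [-0.6, 0.3, -4.2]
grip_width: 0.0143
```

Run:
```python
from h import *
s=state(); print(s['qd'].round(3))
b=cams.grab_frame('side');a=cams.grab_frame('top')
im=cv2.resize(b[70:250,190:380],(760,720),interpolation=cv2.INTER_CUBIC)
C=np.array([.5014,-.076]);yw=1.346-np.pi/2;R=np.array([[np.cos(yw),-np.sin(yw)],[np.sin(yw),np.cos(yw)]])
for x in(-.09,.09):
  for y in (-.055,.055):
    u=(proj('side',(*(C+R@[x,y]),.179))-[190,70])*4;cv2.circle(im,tuple(int(v) for v in u),4,(0,255,0),1)
cv2.imwrite('pics/b12.png',im[:600])
cv2.imwrite('pics/a12.png',cv2.resize(a[140:290,110:340],(800,522)))
```

```text
t 19.6 p [ 0.5014 -0.076   0.2131] r [-3.1414 -0.      1.346 ] F [-0.6  0.3 -4.2] M [-0.02 -0.01  0.01] w 0.0143
[-0.001 -0.002 -0.    -0.    -0.002  0.001  0.001]
```

View pics/b12.png

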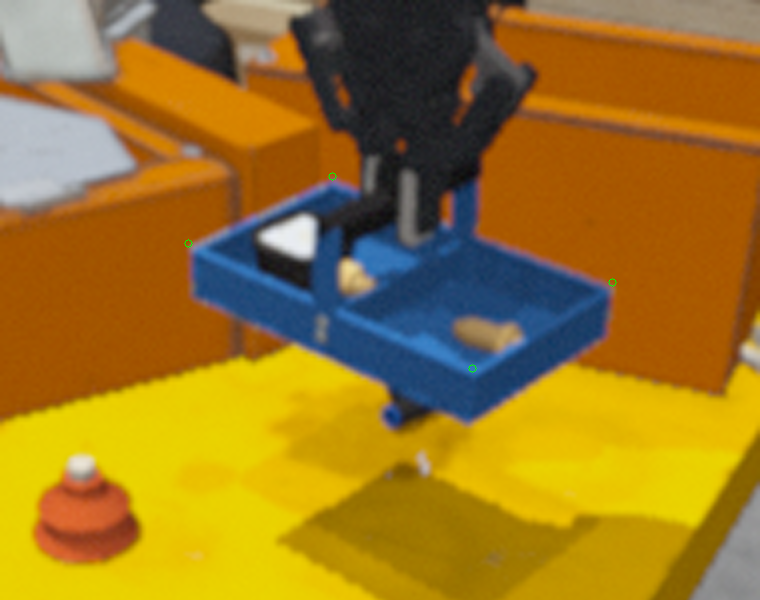

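View pics/a12.png

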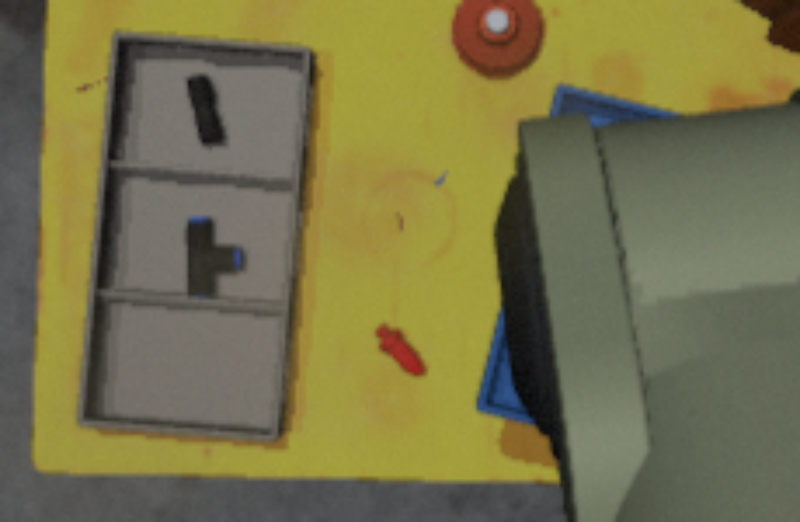

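Run:
```python
from h import *
state(); print(job.job_done())
```

```text
t 19.7 p [ 0.5014 -0.076   0.2131] r [-3.1414 -0.      1.346 ] F [-0.4  0.5 -5.1] M [-0.01  0.07  0.02] w 0.0144
the job is handed in; nothing more can be done
None
```

The job is handed in at 19.7 s. The arm is holding the carrier by its bar handle, with its underside about 15 cm above the table.

**What I did:** I took the silencer from the near compartment of the bin and lowered it into the carrier's empty half. I released it only after it touched the floor, at about 22 N. Then I gripped the bar at 90 N and lifted the carrier straight up.

**Last checks:**
- **Height:** The tool rose 0.1497 m from the grasp height.
- **Steady and level:** Joint speeds were about zero and the tool tilt was under 0.001 rad. The rim corners kept the same small offsets in the side view as they had on the table.
- **Contents:** The silencer and the gauge are each in their own half. The other two fittings are still in the bin, and the suction cup is where it was.

**Disagreement:** Positions from the two cameras differed by about 2 px in the side view. I put this down to the stated calibration error, and it did not affect the grasps.

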